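# Seat a block in the clamp and tighten its slip-clutch thumbscrew

## Robot

A 7-joint arm with a two-finger parallel gripper is mounted at the origin on a cart in front of the work surface, level with it; the furniture and walls round the work are solid. World frame = base frame: x ahead of the robot, y to its left, z up, the work surface at z = 0. Lengths are in m, angles in rad, forces in N, time in s.
With the tool pointing down it reaches from about 0.4 to 0.85 m from the base axis. Payload 10.4 kg.
Tool frame: the origin (TCP) lies on the centre line of the jaws, within the pads' length; the fingertips stand 17 mm ahead of it and the grasp point (between the pads) lies 2 mm behind it; z points along the fingers, y is the line along which they close (so a half turn about z gives the same grasp; the last joint's range is limited). The gripper opens to 85 mm and grips with 20 to 120 N. Pads are 22 mm wide; open, the fingers measure 114 mm over their backs; the gripper's body (76 mm by 85 mm) begins 54 mm behind the grasp point. The pads swing forward as they close: fully open they stand 13 mm farther back than shut.
Start: joints at [1.251, 0.332, -0.065, 1.46, 0.022, 1.35, -0.088], TCP at [0.183, -0.598, 0.248] pointing down, gripper open.
Joint ranges: [-2.6, 2.6], [-0.5, 2.12], [-1.47, 1.34], [0.16, 2.42], [-1.27, 4.41], [0.06, 2.06], [-2.6, 2.6]. Speed limits (rad/s): [2.22, 2.22, 2.79, 2.79, 3.14, 3.14, 3.14].

## Interface

Orientations are given as a unit quaternion [x, y, z, w].
In Python, from workcell import sensors, imaging, order, spotter gives the robot as it stands. The module is installed in compiled form; this text tells all that it offers.
- The arm moves only by the shell command python3 -m inch 'ROWS' [FORCE]. ROWS is JSON, a list that holds one entry, the list of rows, each a list of 7 numbers: the shift along the tool's x, y, z in m, then the turn, a rotation vector about the tool's x, y, z in rad, then the closure, from -1 (fully open) to 1 (shut). In form: [[[x, y, z, ax, ay, az, hand], ...]]. A call has 1 to 10 rows; each row is the pose to reach, as a shift and turn from the pose commanded when the call began, along the tool's axes at that moment; what a row does not reach only later rows make up. A row lasts 1/10 s, in which the tool goes at most 50 mm and 8.59 degrees, less where a joint would pass 70% of its speed; a pose out of reach is approached as far as the arm can. A call with a gripper value outside its range is refused whole. The fingers move at their own pace and stop on an object; FORCE is the grip in N (left out, the last holds). Time passes only in rows, so rows that repeat a pose let the fingers close. It gives the time, the measured TCP pose, the force, the opening and the grip force at its end, in the units of the state.
- sensors.get_obs(): the state, without advancing time (a new reading comes with each control period).
- imaging.camera(name): name is "scene" or "top"; returns the picture (420x560x3 uint8, blue, green, red); there is no depth.
- imaging.calibration(name): a dict with "mtx" (3x3 intrinsics, pixels), "R" (3x3) and "t" (3): a world point X has camera coordinates R X + t. Camera axes: x right, y down, z forward; pixel columns grow to the right and rows downward; lengths in m; the calibration is good to about 2 mm. A picture is of the moment at which its call begins. calibration takes no time and is no camera call.
- order.hand_in(): hands the job in; it is judged then, once.
Trained networks look in the newest picture that a camera, given by its name, has taken for a name from the list of things; names that differ only in an ending like _2 or _b are one class to them, and where a whole thing is asked for, a point or a joint stands for the part that bears it (a point fixed in the world has none). Each returns a list of dicts, best first, with "conf" (0 to 1); they miss things now and then, are a little off and sometimes report something else, mostly with a low value. They report only what shows in the picture. A call takes as long as a camera call. They do not tell look-alikes from the thing itself.
- spotter.look_for(label, camera): "pixel" ([column, row] in pixels, amid what is visible of it).
The state is a dict: "clock": time; "joint_pos": joint angles; "joint_velocities": joint speeds; "tau": joint torques, N m; "position": TCP position; "ee_rot": TCP orientation; "ft_force": force on the tool from outside, world axes, zero at the start; "torque": the same for the moment, N m; "grip_width": opening from 0.0 (shut) to 1.0 (fully open); "grasp_force": force on a finger pad.
Only numpy, scipy, OpenCV 4.12 (cv2) and the standard library are available. Lean on these libraries where they do the work, as an engineer would, in place of code of your own. Each camera call takes 0.05 s, during which the arm holds its last target. There are 200 camera calls.

## Task

Push the wooden block along its channel until it is fully home against the end stop of the bench clamp, pressing on it only gently. Then turn the clamp's knurled knob clockwise (seen from above) until its drag clutch first slips, stop turning there before the brass tell-tale ring under the knob is dragged along, and let go, leaving the block home and firmly clamped and the things around undisturbed.

Things in the scene. Friction and masses are not known exactly. Their poses are not given: they have to be found in the camera images.
- clamp: Grey painted bench clamp, fixed: base 190 x 90 x 10 mm (local x -125 to +65). Origin on the bench under the upright screw's axis; z up, x along the channel from its open end to the end stop. Rails (tops 24 mm up) at x -56 to +19, inner faces y +-19.5 mm. A post at x +30 to +58 (44 mm wide) carries an arm (38 mm wide, x -20 to +58, 62 to 84 mm above the bench) over the inner end of the channel.
- foot_place (a point): Point on the screw axis at the height of the block's top (42 mm above the bench), fixed to the clamp. Above it, under the arm, hangs a round rubber foot 22 mm across, on a spring. Turning the knob clockwise lowers the foot 5 mm per radian (steep thread, the foot does not turn). At the start it hangs 1.5 to 8.5 mm above the block's top, differently each time; this is not measured.
- collar_centre (a point): Centre of the collar (22 mm across, 87 to 95 mm above the bench) under the knob, fixed to the clamp; it hides the drag clutch. Turning the knob takes about 0.14 N m (thread drag) until the foot touches, rises over about 0.35 rad to 0.26 N m, then stays there: the clutch slips, the knob turns on, the foot stops. The thread keeps the pressure when the knob is let go.
- knob_centre (a point): Middle of the knurled steel knob, plain round, 40 mm across, 32 mm high, on the screw axis, 117 mm above the bench (knob from 101 to 133 mm; below it ring and collar, at most 27 mm across, then at 84 mm the arm). This point and its axes do not turn. Grip the knob at any angle; it stays at its height, stays put when let go, may be turned in several grasps; clockwise from above tightens.
- clamp_ring (a joint): Turn (rad, clockwise positive) of the brass tell-tale ring on the collar, 27 mm across, 95 to 101 mm above the bench, with a dark notch, measured against the screw. It reads 0 while the clutch has slipped less than 0.32 rad in all; then a dog on the knob takes the ring along, which needs 0.29 N m and overtightens the clamp.
- clamp_bed: Steel bed strip of the channel, part of the clamp, 37 mm wide, top 12 mm above the bench, local x -122 to +17 mm; the block slides on it. Same origin and axes as the clamp.
- clamp_stop: Steel end stop of the channel, part of the clamp: 36 mm wide, from 12 to 38 mm above the bench, its face toward the channel at local x = +18 mm. Same origin and axes as the clamp.
- block_inner_end (a point): Centre of the end face of the wooden block that must meet the end stop. The block is 90 mm long, 35 mm wide, 30 mm high, 100 to 210 g; it lies on the bed in the channel (2 mm play each side), top 42 mm above the bench, drawn out 15 to 45 mm from the stop at the start. It slides with 1 to 2 N.
- block_outer_end (a point): Centre of the block's other end face, which sticks out of the open end of the channel toward the robot, 27 mm above the bench; push here.
- tape_roll_b: Bystander: roll of beige tape lying flat, 96 mm across, 24 mm high. Origin at the centre of its underside.
- puck: Bystander: white plaster puck, 67 mm across, 19 mm high. Origin at the centre of its underside.
- small_jar: Bystander: small blue jar with a black lid, 54 mm across, 70 mm high. Origin at the centre of its underside.
Things that resemble listed ones, but are neither listed nor needed, are in the scene too. What is shaped like the part that bears block_inner_end but orange or red is not meant.

How it is judged:
By the outcome, as a careful person would: the job done as asked, in the order asked, and still so for the second after the job is handed in, with the robot touching nothing.
It also fails if it takes over 72 s, if anything falls off the work surface, if the arm or the gripper's body presses on something with over 40 N, if the wrist force passes 120 N, or if a joint passes its speed limit or range.

## Working session

There is one attempt and no reset: what is moved stays moved. The work goes in short steps, Python scripts to look and compute and a shell command to move; the robot and the scene stay as the last step left them, time stands still between calls to the robot, and variables do not carry over. Pictures are saved under pics/ and viewed, at most 10 in all, crops included, and the job is handed in when it is done.

```bash
mkdir -p pics; python3 - <<'E'
from workcell import sensors, imaging, spotter
import cv2,numpy as np
o=sensors.get_obs()
print({k:np.round(v,3).tolist() for k,v in o.items()})
for c in("scene","top"):
    im=imaging.camera(c); cv2.imwrite(f"pics/{c}0.png",im)
    k=imaging.calibration(c); print(c,np.round(k["mtx"],1).tolist(),np.round(k["R"],3).tolist(),np.round(k["t"],3).tolist())
    for l in["clamp","knob_centre","collar_centre","clamp_ring","clamp_bed","clamp_stop","block_inner_end","block_outer_end","tape_roll_b","puck","small_jar"]:
        print(l,[(np.round(d["pixel"]).tolist(),round(d["conf"],2)) for d in spotter.look_for(l,c)[:4]])
E
```

```text
{'clock': 0.0, 'joint_pos': [1.251, 0.333, -0.065, 1.461, 0.022, 1.35, -0.088], 'joint_velocities': [-0.0, -0.001, -0.001, 0.0, -0.001, 0.0, 0.001], 'tau': [0.001, -62.544, 0.05, -39.161, 0.016, 0.01, -0.0], 'position': [0.183, -0.597, 0.247], 'ee_rot': [0.989, 0.148, -0.0, -0.001], 'ft_force': [0.259, 0.856, -0.17], 'torque': [-0.009, 0.002, -0.021], 'grasp_force': 0.0, 'grip_width': 1.001}
scene [[404.6, 0.0, 270.1], [0.0, 404.6, 207.0], [0.0, 0.0, 1.0]] [[-0.704, -0.71, 0.023], [-0.382, 0.352, -0.854], [0.599, -0.61, -0.519]] [0.442, 0.258, 0.833]
clamp [([290.0, 199.0], 0.82)]
knob_centre [([292.0, 205.0], 0.91)]
collar_centre [([293.0, 201.0], 0.85)]
clamp_ring [([296.0, 176.0], 0.55)]
clamp_bed []
clamp_stop [([286.0, 201.0], 0.63)]
block_inner_end [([194.0, 297.0], 0.95), ([225.0, 263.0], 0.76), ([276.0, 272.0], 0.73), ([302.0, 213.0], 0.67)]
block_outer_end [([225.0, 255.0], 0.86), ([300.0, 212.0], 0.68), ([194.0, 296.0], 0.67), ([272.0, 271.0], 0.58)]
tape_roll_b [([240.0, 222.0], 0.73), ([293.0, 200.0], 0.62)]
puck [([274.0, 239.0], 0.79)]
small_jar [([348.0, 199.0], 0.87), ([294.0, 175.0], 0.46)]
top [[541.6, 0.0, 283.3], [0.0, 541.6, 205.8], [0.0, 0.0, 1.0]] [[-0.117, -0.993, -0.001], [-0.973, 0.115, -0.201], [0.2, -0.022, -0.98]] [0.155, 0.529, 1.218]
clamp [([340.0, 187.0], 0.62)]
knob_centre [([339.0, 188.0], 0.94)]
collar_centre [([342.0, 189.0], 0.62)]
clamp_ring [([283.0, 218.0], 0.69), ([342.0, 173.0], 0.56)]
clamp_bed []
clamp_stop []
block_inner_end [([335.0, 208.0], 0.91), ([217.0, 223.0], 0.91), ([244.0, 263.0], 0.78), ([163.0, 249.0], 0.66)]
block_outer_end [([216.0, 223.0], 0.96), ([162.0, 252.0], 0.84), ([239.0, 262.0], 0.65), ([333.0, 206.0], 0.57)]
tape_roll_b [([275.0, 154.0], 0.91)]
puck []
small_jar [([404.0, 212.0], 0.6)]
```

```bash
python3 -c "
import cv2,numpy as np
a=cv2.imread('pics/scene0.png');b=cv2.imread('pics/top0.png')
print(a.shape)"; ls
```

```text
(420, 560, 3)
pics
```

View pics/scene0.png

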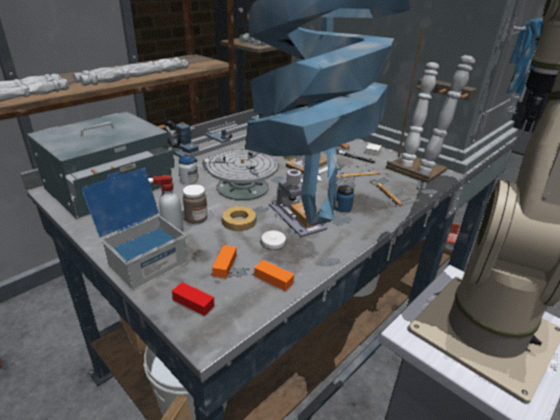

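View pics/top0.png

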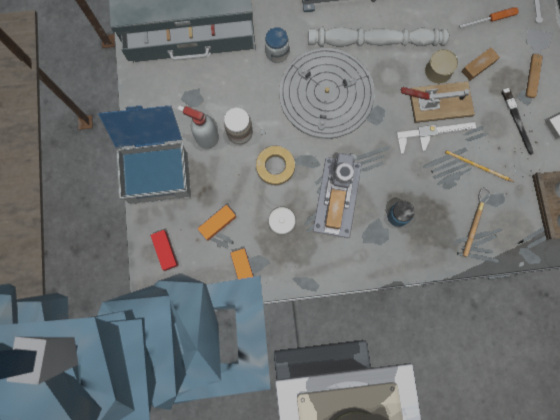

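Scene view: the arm partly hides the clamp. In the top view the clamp's knob is at about (343,173), with the wooden block in its channel at (335,208). The look-alikes are the orange blocks at (217,222) and (242,262), the red one at (163,250), and a brown wooden piece at (482,64). I choose the tan block in the clamp channel at (335,208) and check it in a close crop.

```bash
cat > h.py <<'E'
import numpy as np,cv2
from workcell import imaging
def back(c,px,z):
    k=imaging.calibration(c);R=np.array(k["R"]);t=np.array(k["t"])
    d=R.T@np.linalg.inv(k["mtx"])@[px[0],px[1],1];o=-R.T@t
    return o+d*(z-o[2])/d[2]
def proj(c,X):
    k=imaging.calibration(c);p=np.array(k["mtx"])@(np.array(k["R"])@np.array(X)+k["t"]);return p[:2]/p[2]
E
python3 - <<'E'
import cv2
b=cv2.imread('pics/top0.png')
cv2.imwrite('pics/crop0.png',cv2.resize(b[145:245,300:420],None,fx=6,fy=6,interpolation=cv2.INTER_CUBIC))
from h import *
for n,p,z in[("knobtop",(344,172),.133),("puck",(282,221),.019),("tape",(276,165),.024),("jar",(402,212),.07)]: print(n,back("top",p,z).round(3))
E
```

```text
knobtop [ 0.588 -0.049  0.133]
puck [0.514 0.099 0.019]
tape [0.653 0.097 0.024]
jar [ 0.493 -0.178  0.07 ]
```

View pics/crop0.png

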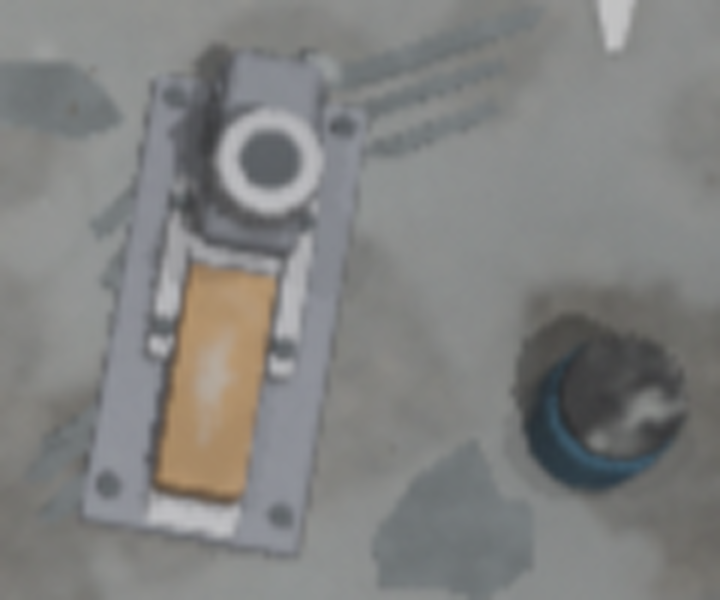

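The crop shows the tan block in the channel (crop 155–275, 265–500), the knob centred at crop (269,161) which is pixel (344.6,171.4), and the base corners. The choice is confirmed.

```bash
python3 - <<'E'
from h import *
from scipy.optimize import least_squares
f=lambda c:((c[0]+.5)/6-.5+300,(c[1]+.5)/6-.5+145)
cr=[(157,75),(367,108),(300,553),(83,518)]
L=np.array([(65,45),(65,-45),(-125,-45),(-125,45)])/1e3
P=np.array([back("top",f(c),.01)[:2] for c in cr])
k=back("top",f((269,161)),.133)[:2]
def T(p,l): c,s=np.cos(p[2]),np.sin(p[2]); return np.array(p[:2])+np.array(l)@np.array([[c,s],[-s,c]])
r=least_squares(lambda p:np.r_[(T(p,L)-P).ravel(),2*(T(p,[0,0])-k)],[.6,-.05,0])
print(r.x,(r.fun*1e3).round(1)); p=r.x; print("knob",k)
for c in [(155,488),(240,500),(190,262),(276,277)]:
    b=back("top",f(c),.042)[:2]; d=b-p[:2]; c_,s=np.cos(p[2]),np.sin(p[2]); print("block",b.round(4),(np.array([[c_,s],[-s,c_]])@d*1e3).round(1))
np.save("pose.npy",p)
E
```

```text
[ 0.589171   -0.05095781 -0.28796832] [ 1.7  1.5  0.4 -0.8 -1.9 -0.4 -0.6  1.4  0.2 -0.9]
knob [ 0.58907146 -0.0505312 ]
block [ 0.4864 -0.0009] [-112.8   18.8]
block [ 0.4778 -0.0334] [-111.8  -14.8]
block [ 0.575  -0.0269] [-20.4  19.1]
block [ 0.5649 -0.06  ] [-20.7 -15.5]
```

```bash
cat >> h.py <<'E'
from workcell import sensors
from scipy.spatial.transform import Rotation as Ro
def goal(lx,ly,z,yaw=None):
    "shift+turn in tool axes to clamp-local (lx,ly) at height z, tool down, tool-x at world yaw"
    p=np.load("pose.npy");o=sensors.get_obs();R=Ro.from_quat(o["ee_rot"])
    c,s=np.cos(p[2]),np.sin(p[2]);X=np.r_[p[:2]+[c*lx-s*ly,s*lx+c*ly],z]
    G=R if yaw is None else Ro.from_euler("z",yaw)*Ro.from_euler("x",np.pi)
    print("world",X.round(4),"shift",R.inv().apply(X-o["position"]).round(4),"turn",(R.inv()*G).as_rotvec().round(4))
E
python3 -c "
from h import *
goal(-.150,0,.248,2.854)"
```

```text
world [ 0.4453 -0.0084  0.248 ] shift [ 4.234e-01 -4.867e-01  3.000e-04] turn [ 1.0000e-04  1.0000e-04 -2.5571e+00]
```

```bash
python3 -m inch '[[[0.21,-0.24,0,0,0,-1.28,1],[0.21,-0.24,0,0,0,-1.28,1],[0.21,-0.24,0,0,0,-1.28,1],[0.21,-0.24,0,0,0,-1.28,1],[0.21,-0.24,0,0,0,-1.28,1],[0.21,-0.24,0,0,0,-1.28,1],[0.21,-0.24,0,0,0,-1.28,1],[0.21,-0.24,0,0,0,-1.28,1],[0.21,-0.24,0,0,0,-1.28,1],[0.21,-0.24,0,0,0,-1.28,1]]]' 40
python3 -c "
from h import *
print(sensors.get_obs()['joint_pos'])
goal(-.150,0,.248,2.854)"
```

```text
clock: 2.2
position: [0.3135, -0.3066, 0.2485]
ee_rot: [0.704, 0.71, -0.0, 0.0]
ft_force: [0.0, 0.5, 0.3]
grip_width: 0.003
grasp_force: 0.0
[ 1.03537082 -0.06589478 -0.34705273  1.90501846 -0.02302227  1.29811758
  0.702799  ]
world [ 0.4453 -0.0084  0.248 ] shift [0.2973 0.1341 0.0004] turn [-1.0000e-04  6.0000e-04 -1.2756e+00]
```

```bash
python3 -m inch '[[[0.297,0.134,0,0,0,-1.275,1],[0.297,0.134,0,0,0,-1.275,1],[0.297,0.134,0,0,0,-1.275,1],[0.297,0.134,0,0,0,-1.275,1],[0.297,0.134,0,0,0,-1.275,1],[0.297,0.134,0,0,0,-1.275,1],[0.297,0.134,0,0,0,-1.275,1],[0.297,0.134,0,0,0,-1.275,1],[0.297,0.134,0,0,0,-1.275,1],[0.297,0.134,0,0,0,-1.275,1]]]'
python3 -c "
from h import *
print(sensors.get_obs()['joint_pos'])
goal(-.150,0,.036,2.854)"
```

```text
clock: 3.2
position: [0.4457, -0.0089, 0.2483]
ee_rot: [0.145, 0.989, 0.0, -0.0]
ft_force: [-0.4, -0.2, 0.5]
grip_width: -0.001
grasp_force: 0.0
[ 0.66058164 -0.0378192  -0.71394418  1.87362928 -0.02577804  1.29664462
  1.23377911]
world [ 0.4453 -0.0084  0.036 ] shift [0.0005 0.0004 0.2123] turn [ 0.     -0.     -0.0034]
```

```bash
python3 -m inch '[[[0,0,0.05,0,0,0,1],[0,0,0.1,0,0,0,1],[0,0,0.14,0,0,0,1],[0,0,0.17,0,0,0,1],[0,0,0.195,0,0,0,1],[0,0,0.212,0,0,0,1],[0,0,0.212,0,0,0,1],[0,0,0.212,0,0,0,1]]]'
python3 - <<'E'
from h import *
print(sensors.get_obs()['joint_pos'].round(2) if hasattr(sensors.get_obs()['joint_pos'],'round') else '')
goal(-.123,0,.036,2.854)
b=imaging.camera("top"); cv2.imwrite('pics/crop1.png',cv2.resize(b[145:265,290:410],None,fx=5,fy=5,interpolation=cv2.INTER_CUBIC))
E
```

```text
clock: 4.0
position: [0.4458, -0.009, 0.0367]
ee_rot: [0.146, 0.989, 0.0, -0.0]
ft_force: [-0.0, -0.3, 0.7]
grip_width: 0.003
grasp_force: 0.0
[ 0.57  0.27 -0.7   2.1   0.23  0.85  1.01]
world [ 0.4712 -0.016   0.036 ] shift [-0.0263  0.0006  0.0007] turn [ 0.0002 -0.0001 -0.005 ]
```

View pics/crop1.png

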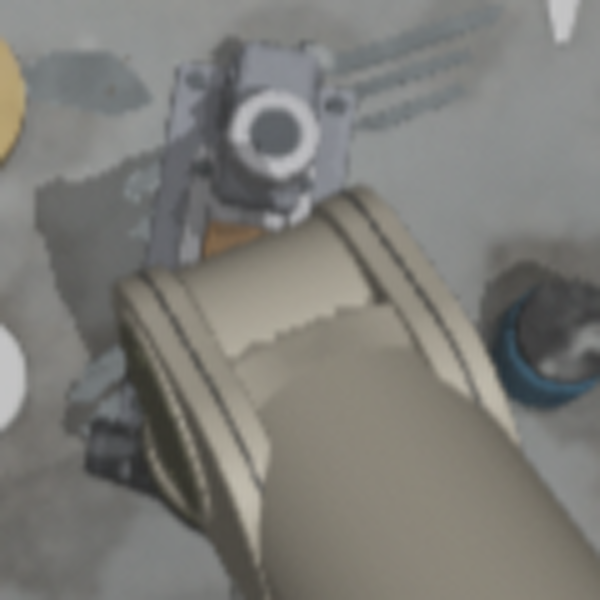

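The arm now hides most of the block; knob at crop (272,133), block's inner part visible at (230,235), nothing disturbed. Next I push in steps.

```bash
python3 -m inch '[[[-0.008,0,0,0,0,0,1],[-0.016,0,0,0,0,0,1],[-0.02,0,0,0,0,0,1],[-0.023,0,0,0,0,0,1],[-0.026,0,0,0,0,0,1],[-0.029,0,0,0,0,0,1],[-0.032,0,0,0,0,0,1]]]'; python3 -m inch '[[[-0.003,0,0,0,0,0,1],[-0.006,0,0,0,0,0,1],[-0.009,0,0,0,0,0,1],[-0.012,0,0,0,0,0,1],[-0.015,0,0,0,0,0,1],[-0.018,0,0,0,0,0,1]]]'
```

```text
clock: 4.75
position: [0.4762, -0.0181, 0.0362]
ee_rot: [0.144, 0.99, -0.0, -0.0]
ft_force: [-0.6, 1.1, 1.5]
grip_width: 0.001
grasp_force: 0.9
clock: 5.35
position: [0.4938, -0.0233, 0.0363]
ee_rot: [0.144, 0.99, -0.0, 0.0]
ft_force: [0.1, 0.4, -0.8]
grip_width: -0.003
grasp_force: 0.4
```

```bash
python3 -m inch '[[[-0.002,0,0,0,0,0,1],[-0.004,0,0,0,0,0,1],[-0.006,0,0,0,0,0,1],[-0.008,0,0,0,0,0,1]]]'; python3 - <<'E'
from h import *
goal(-.083,0,.036,2.854)
a=imaging.camera("scene"); cv2.imwrite('pics/s1.png',cv2.resize(a[140:260,240:360],None,fx=5,fy=5,interpolation=cv2.INTER_CUBIC))
E
```

```text
clock: 5.75
position: [0.5014, -0.0256, 0.0363]
ee_rot: [0.144, 0.99, -0.0, 0.0]
ft_force: [-1.1, 0.7, -0.0]
grip_width: -0.0
grasp_force: 0.5
world [ 0.5096 -0.0274  0.036 ] shift [-0.0084  0.0006  0.0003] turn [-0.0001  0.0001 -0.0022]
```

View pics/s1.png

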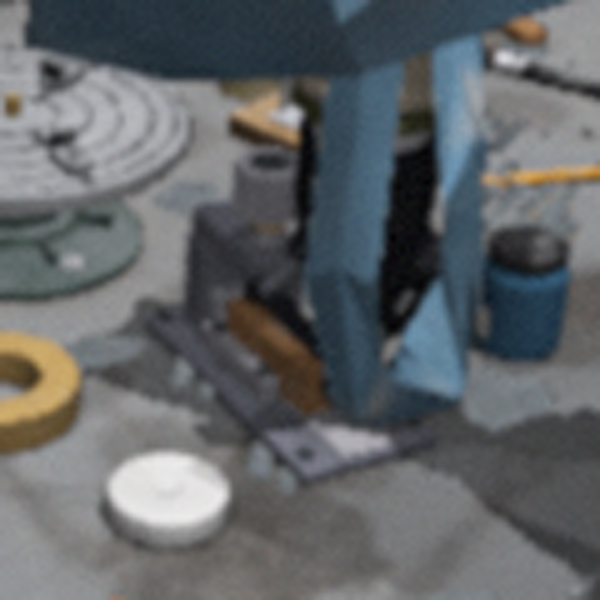

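The scene crop shows the block (280,350 in crop) in the channel with its bed strip now bare at the outer end (350,440). It is being pushed, and puck, tape and jar are in place. I continue gently in small steps.

```bash
python3 -m inch '[[[-0.001,0,0,0,0,0,1],[-0.002,0,0,0,0,0,1],[-0.003,0,0,0,0,0,1],[-0.004,0,0,0,0,0,1]]]' | grep -E "pos|ft"; python3 -m inch '[[[-0.0007,0,0,0,0,0,1],[-0.0014,0,0,0,0,0,1],[-0.002,0,0,0,0,0,1]]]'| grep -E "pos|ft"
```

```text
position: [0.5051, -0.0267, 0.0363]
ft_force: [-0.5, 0.1, 1.0]
position: [0.507, -0.0273, 0.0363]
ft_force: [-1.0, -0.0, 1.5]
```

```bash
python3 -m inch '[[[-0.0005,0,0,0,0,0,1],[-0.001,0,0,0,0,0,1]]]' | grep -E "pos|ft"
```

```text
position: [0.508, -0.0276, 0.0363]
ft_force: [-0.5, 0.9, 1.3]
```

```bash
python3 -m inch '[[[-0.0005,0,0,0,0,0,1],[-0.001,0,0,0,0,0,1]]]' | grep -E "pos|ft"; python3 -m inch '[[[-0.0005,0,0,0,0,0,1]]]' | grep -E "pos|ft"
```

```text
position: [0.5088, -0.0278, 0.0363]
ft_force: [-4.1, 1.6, 2.7]
position: [0.5088, -0.0278, 0.0362]
ft_force: [-6.8, 2.0, 4.3]
```

```bash
python3 -m inch '[[[-0.0005,0,0,0,0,0,1],[-0.001,0,0,0,0,0,1]]]' | grep -E "pos|ft"; python3 -m inch '[[[-0.0005,0,0,0,0,0,1]]]' | grep -E "pos|ft"
```

```text
position: [0.5089, -0.0278, 0.036]
ft_force: [-10.5, 2.8, 8.0]
position: [0.5089, -0.0277, 0.0359]
ft_force: [-13.3, 4.0, 8.9]
```

Contact with the stop at the predicted place (local x ≈ -0.084), force now 14 N. Backing off.

```bash
python3 -m inch '[[[0.002,0,0,0,0,0,1],[0.006,0,0,0,0,0,1],[0.02,0,0,0,0,0,1],[0.04,0,0,0,0,0,1],[0.04,0,-0.05,0,0,0,1],[0.04,0,-0.1,0,0,0,1],[0.04,0,-0.15,0,0,0,1],[0.04,0,-0.18,0,0,0,1],[0.04,0,-0.18,0,0,0,1]]]'
python3 -c "
from h import *
goal(0,0,.216,2.854)"
```

```text
clock: 8.2
position: [0.4749, -0.017, 0.2209]
ee_rot: [0.145, 0.989, -0.001, 0.004]
ft_force: [0.2, -0.0, -0.4]
grip_width: 0.001
grasp_force: 0.0
world [ 0.5892 -0.051   0.216 ] shift [-0.1192  0.0002  0.0059] turn [ 0.0002  0.0086 -0.0025]
```

```bash
python3 -m inch '[[[-0.04,0,0.006,0,0.009,0,-1],[-0.08,0,0.006,0,0.009,0,-1],[-0.119,0,0.006,0,0.009,0,-1],[-0.119,0,0.006,0,0.009,0,-1],[-0.119,0,0.006,0,0.009,0,-1],[-0.119,0,0.006,0,0.009,0,-1]]]'
python3 - <<'E'
from h import *
goal(0,0,.118,2.854)
for c in("top","scene"):
    b=imaging.camera(c); cv2.imwrite(f'pics/{c}2.png',b)
a=cv2.imread('pics/top2.png')[140:250,290:410];b=cv2.imread('pics/scene2.png')[140:250,240:360]
cv2.imwrite('pics/both2.png',cv2.resize(np.hstack([a,b]),None,fx=3.3,fy=3.3,interpolation=cv2.INTER_CUBIC))
E
```

```text
clock: 8.8
position: [0.5858, -0.0503, 0.21]
ee_rot: [0.144, 0.99, 0.001, -0.005]
ft_force: [-0.3, -0.4, 0.4]
grip_width: 0.992
grasp_force: 0.0
world [ 0.5892 -0.051   0.118 ] shift [-0.0043  0.0004  0.092 ] turn [-0.0002 -0.0094 -0.0013]
```

View pics/both2.png

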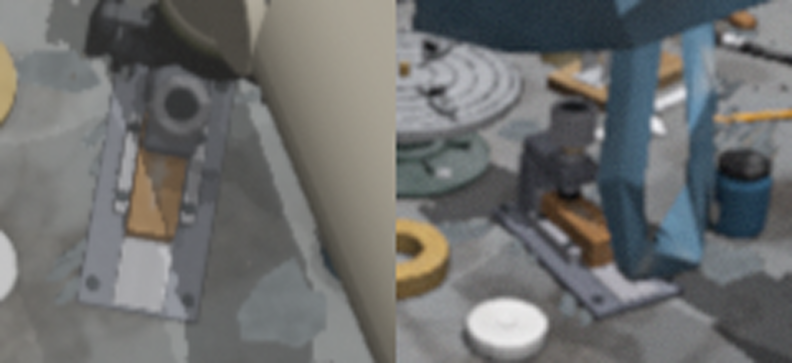

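The top crop shows the block home, with the bed strip bare up to crop (140,240), and the knob at (180,100). The scene crop agrees, bystanders are in place. I check that the tool projects correctly over the knob.

```bash
python3 -m inch '[[[0,0,0,0,0,0,-1],[0,0,0,0,0,0,-1]]]' | grep -E "pos|ee"
python3 - <<'E'
from h import *
goal(0,0,.118,2.854)
o=sensors.get_obs();R=Ro.from_quat(o["ee_rot"])
for v in([0,0,0],[0,.05,0],[0,-.05,0],[0,.05,-.06],[0,-.05,-.06]):
    q=o["position"]+R.apply(v);print(v,proj("top",q).round(),proj("scene",q).round())
E
```

```text
position: [0.5863, -0.051, 0.2107]
ee_rot: [0.144, 0.99, 0.0, -0.004]
world [ 0.5892 -0.051   0.118 ] shift [-0.0035  0.0009  0.0927] turn [-0.0006 -0.0082 -0.0022]
[0, 0, 0] [349. 163.] [296. 147.]
[0, 0.05, 0] [325. 159.] [280. 150.]
[0, -0.05, 0] [373. 167.] [311. 144.]
[0, 0.05, -0.06] [327. 150.] [281. 129.]
[0, -0.05, -0.06] [378. 158.] [313. 123.]
```

```bash
python3 -m inch '[[[-0.0035,0.0005,0.03,0,-0.008,0,-1],[-0.0035,0.0005,0.055,0,-0.008,0,-1],[-0.0035,0.0005,0.075,0,-0.008,0,-1],[-0.0035,0.0005,0.09,0,-0.008,0,-1],[-0.0035,0.0005,0.092,0,-0.008,0,-1],[-0.0035,0.0005,0.092,0,-0.008,0,-1],[-0.0035,0.0005,0.092,0,-0.008,0,-1]]]'
python3 - <<'E'
from h import *
o=sensors.get_obs();print(np.round(o["joint_pos"],2),np.round(o["torque"],3))
goal(0,0,.118,2.854)
b=imaging.camera("scene"); cv2.imwrite('pics/s3.png',cv2.resize(b[120:220,240:340],None,fx=5,fy=5,interpolation=cv2.INTER_CUBIC))
E
```

```text
clock: 9.8
position: [0.5899, -0.0512, 0.1195]
ee_rot: [0.144, 0.99, 0.0, 0.0]
ft_force: [-0.6, 0.1, 0.8]
grip_width: 0.999
grasp_force: 0.0
[ 0.55  0.45 -0.68  1.67  0.31  1.13  1.07] [ 0.039 -0.007  0.014]
world [ 0.5892 -0.051   0.118 ] shift [0.0008 0.     0.0015] turn [ 0.0003  0.0007 -0.0022]
```

View pics/s3.png

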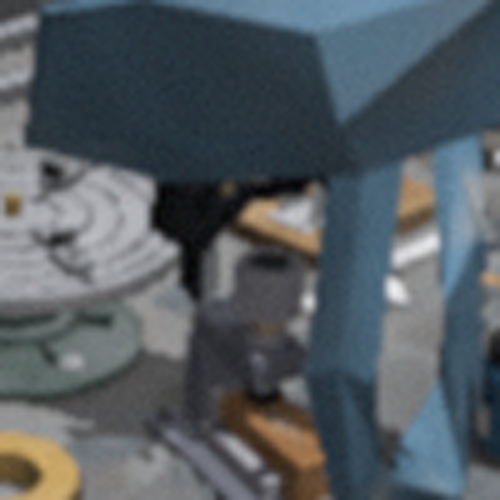

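The scene crop shows the open left finger at (195,270) beside the knob (268,290), pads level with it and the body well above. Now I close.

```bash
python3 -m inch '[[[0.0006,0,0.001,0,0,0,1],[0.0006,0,0.001,0,0,0,1],[0.0006,0,0.001,0,0,0,1],[0.0006,0,0.001,0,0,0,1],[0.0006,0,0.001,0,0,0,1],[0.0006,0,0.001,0,0,0,1],[0.0006,0,0.001,0,0,0,1],[0.0006,0,0.001,0,0,0,1]]]' 50
python3 - <<'E'
from h import *
o=sensors.get_obs();print(np.round(o["torque"],3))
E
```

```text
clock: 10.65
position: [0.5892, -0.05, 0.1179]
ee_rot: [0.144, 0.99, 0.001, 0.0]
ft_force: [1.3, 4.6, 5.9]
grip_width: 0.458
grasp_force: 50.7
[ 0.904  0.054 -0.108]
```

```bash
cat > m.py <<'E'
from h import *
o=sensors.get_obs();R=Ro.from_quat(o["ee_rot"]).as_matrix()
print("turned",round((2.852-np.arctan2(R[1,0],R[0,0])+3)%6.283-3,3),"tz",round(o["torque"][2],3),"F",np.round(o["ft_force"],1),"pos",np.round(o["position"],4),"t",round(o["clock"],2))
E
python3 -m inch '[[[0,0.0012,0,0,0,0,1],[0,0.0012,0,0,0,0,1]]]' >/dev/null; python3 m.py
python3 -m inch '[[[0,0,0,0,0,0.03,1],[0,0,0,0,0,0.06,1]]]' >/dev/null; python3 m.py
python3 -m inch '[[[0,0,0,0,0,0.03,1],[0,0,0,0,0,0.06,1]]]' >/dev/null; python3 m.py
python3 -m inch '[[[0,0,0,0,0,0.03,1],[0,0,0,0,0,0.06,1]]]' >/dev/null; python3 m.py
python3 -m inch '[[[0,0,0,0,0,0.03,1],[0,0,0,0,0,0.06,1]]]' >/dev/null; python3 m.py
```

```text
turned -0.0 tz 0.036 F [-1.8  2.2  6.9] pos [ 0.5893 -0.0498  0.1179] t 10.85
turned 0.061 tz 0.186 F [-1.8  2.7  6.5] pos [ 0.5892 -0.0498  0.1179] t 11.05
turned 0.121 tz 0.148 F [-1.6  1.4  7.4] pos [ 0.5893 -0.0499  0.1179] t 11.25
turned 0.181 tz 0.063 F [-0.6  2.4  6.6] pos [ 0.5892 -0.0499  0.1179] t 11.45
turned 0.241 tz 0.126 F [-1.2  1.1  6.6] pos [ 0.5892 -0.0498  0.1179] t 11.65
```

```bash
cat >> m.py <<'E'
v=[o["torque"][2]]
for i in range(7): imaging.camera("top"); v.append(sensors.get_obs()["torque"][2])
print("   hold",np.round(v,2),"mean",np.mean(v).round(3))
E
python3 m.py
python3 -m inch '[[[0,0,0,0,0,0.03,1],[0,0,0,0,0,0.06,1]]]' >/dev/null; python3 m.py
```

```text
turned 0.241 tz 0.126 F [-1.2  1.1  6.6] pos [ 0.5892 -0.0498  0.1179] t 11.65
   hold [ 0.13 -0.03 -0.13 -0.19 -0.16 -0.18 -0.15 -0.12] mean -0.104
turned 0.301 tz 0.078 F [-1.4  2.5  6.6] pos [ 0.5892 -0.0499  0.1179] t 12.2
   hold [ 0.08 -0.02 -0.13 -0.14 -0.17 -0.17 -0.1  -0.13] mean -0.097
```

```bash
sed -i '/^v=/,$d' m.py
python3 -m inch '[[[0,0,0,0,0,0.03,1]]]' >/dev/null; python3 m.py
python3 -m inch '[[[0,0,0,0,0,0.03,1]]]' >/dev/null; python3 m.py
python3 -m inch '[[[0,0,0,0,0,0.03,1]]]' >/dev/null; python3 m.py
python3 -m inch '[[[0,0,0,0,0,0.03,1]]]' >/dev/null; python3 m.py
python3 -m inch '[[[0,0,0,0,0,0.03,1]]]' >/dev/null; python3 m.py
python3 -m inch '[[[0,0,0,0,0,0.03,1]]]' >/dev/null; python3 m.py
python3 -m inch '[[[0,0,0,0,0,0.03,1]]]' >/dev/null; python3 m.py
python3 -m inch '[[[0,0,0,0,0,0.03,1]]]' >/dev/null; python3 m.py
```

```text
turned 0.33 tz 0.134 F [-1.5  2.7  7. ] pos [ 0.5892 -0.0499  0.1179] t 12.65
turned 0.361 tz 0.043 F [-1.5  2.3  6.8] pos [ 0.5892 -0.0499  0.1179] t 12.75
turned 0.391 tz 0.135 F [-2.   1.8  7.1] pos [ 0.5892 -0.0498  0.1179] t 12.85
turned 0.421 tz 0.141 F [-0.2  2.1  6.9] pos [ 0.5892 -0.0499  0.1179] t 12.95
turned 0.451 tz 0.112 F [-1.4  1.8  7.3] pos [ 0.5892 -0.0499  0.1179] t 13.05
turned 0.481 tz 0.157 F [-1.9  2.   7.4] pos [ 0.5892 -0.0499  0.1179] t 13.15
turned 0.511 tz 0.059 F [-1.9  2.6  7.8] pos [ 0.5892 -0.0499  0.1179] t 13.25
turned 0.541 tz 0.168 F [-1.   2.3  7.7] pos [ 0.5891 -0.0499  0.1179] t 13.35
```

```bash

python3 -m inch '[[[0,0,0,0,0,0.03,1]]]' >/dev/null; python3 m.py
python3 -m inch '[[[0,0,0,0,0,0.03,1]]]' >/dev/null; python3 m.py
python3 -m inch '[[[0,0,0,0,0,0.03,1]]]' >/dev/null; python3 m.py
python3 -m inch '[[[0,0,0,0,0,0.03,1]]]' >/dev/null; python3 m.py
python3 -m inch '[[[0,0,0,0,0,0.03,1]]]' >/dev/null; python3 m.py
python3 -m inch '[[[0,0,0,0,0,0.03,1]]]' >/dev/null; python3 m.py
python3 -m inch '[[[0,0,0,0,0,0.03,1]]]' >/dev/null; python3 m.py
python3 -m inch '[[[0,0,0,0,0,0.03,1]]]' >/dev/null; python3 m.py
```

```text
turned 0.571 tz 0.192 F [-0.8  1.6  7.3] pos [ 0.5891 -0.0499  0.1179] t 13.45
turned 0.601 tz 0.167 F [-1.8  0.9  6.9] pos [ 0.5891 -0.0498  0.1179] t 13.55
turned 0.631 tz 0.222 F [-1.5  2.1  6.6] pos [ 0.5891 -0.0499  0.1179] t 13.65
turned 0.661 tz 0.201 F [-1.3  1.5  7. ] pos [ 0.5891 -0.0498  0.1179] t 13.75
turned 0.691 tz 0.179 F [-1.5  2.3  8.1] pos [ 0.5891 -0.0498  0.1179] t 13.85
turned 0.721 tz 0.219 F [-1.2  2.3  7.7] pos [ 0.5891 -0.0499  0.1179] t 13.95
turned 0.751 tz 0.237 F [-2.1  2.3  7.3] pos [ 0.5891 -0.0499  0.1179] t 14.05
turned 0.781 tz 0.176 F [-1.3  2.2  7.7] pos [ 0.5891 -0.0498  0.1179] t 14.15
```

```bash

python3 -m inch '[[[0,0,0,0,0,0.03,1]]]' >/dev/null; python3 m.py
python3 -m inch '[[[0,0,0,0,0,0.03,1]]]' >/dev/null; python3 m.py
python3 -m inch '[[[0,0,0,0,0,0.03,1]]]' >/dev/null; python3 m.py
python3 -m inch '[[[0,0,0,0,0,0.03,1]]]' >/dev/null; python3 m.py
python3 -m inch '[[[0,0,0,0,0,0.03,1]]]' >/dev/null; python3 m.py
```

```text
turned 0.811 tz 0.225 F [-3.   1.5  8.1] pos [ 0.5891 -0.0498  0.1179] t 14.25
turned 0.841 tz 0.288 F [-2.7  1.5  7.9] pos [ 0.589  -0.0499  0.1179] t 14.35
turned 0.871 tz 0.253 F [-2.2  1.8  7.7] pos [ 0.589  -0.0498  0.1179] t 14.45
turned 0.901 tz 0.262 F [-2.   1.7  8.4] pos [ 0.5891 -0.0499  0.1179] t 14.55
turned 0.931 tz 0.288 F [-1.4  2.   8.3] pos [ 0.589  -0.0498  0.1179] t 14.65
```

```bash
python3 - <<'E'
import numpy as np
a=.33+.03*np.arange(21)
t=np.array([.134,.043,.135,.141,.112,.157,.059,.168,.192,.167,.222,.201,.179,.219,.237,.176,.225,.288,.253,.262,.288])
for off in(-.02,0,.01):
  e=[(np.sum((t-off-.14-.12*np.clip((a-c)/.35,0,1))**2),c) for c in np.arange(.3,.9,.02)]
  e.sort(); print(off,[(round(x,4),round(c,2)) for x,c in e[:6]])
E
```

```text
-0.02 [(np.float64(0.0267), np.float64(0.46)), (np.float64(0.0271), np.float64(0.44)), (np.float64(0.0273), np.float64(0.48)), (np.float64(0.0282), np.float64(0.42)), (np.float64(0.0288), np.float64(0.5)), (np.float64(0.0296), np.float64(0.4))]
0 [(np.float64(0.0269), np.float64(0.5)), (np.float64(0.027), np.float64(0.52)), (np.float64(0.0285), np.float64(0.48)), (np.float64(0.0288), np.float64(0.54)), (np.float64(0.0312), np.float64(0.46)), (np.float64(0.0312), np.float64(0.56))]
0.01 [(np.float64(0.0308), np.float64(0.52)), (np.float64(0.0309), np.float64(0.54)), (np.float64(0.0318), np.float64(0.56)), (np.float64(0.0322), np.float64(0.5)), (np.float64(0.0334), np.float64(0.58)), (np.float64(0.0354), np.float64(0.48))]
```

Fit: foot contact near 0.51 rad, slip from about 0.86, ring dog at about 1.18. Two more small steps put it safely in the slip window.

```bash

python3 -m inch '[[[0,0,0,0,0,0.03,1]]]' >/dev/null; python3 m.py
python3 -m inch '[[[0,0,0,0,0,0.03,1]]]' >/dev/null; python3 m.py
python3 -m inch '[[[0,0,0,0,0,0,1],[0,0,0,0,0,0,-1],[0,0,0,0,0,0,-1],[0,0,0,0,0,0,-1],[0,0,0,0,0,0,-1],[0,0,0,0,0,0,-1]]]'
python3 -m inch '[[[0,0,-0.02,0,0,0,-1],[0,0,-0.05,0,0,0,-1],[0,0,-0.09,0,0,0,-1],[0,0,-0.13,0,0,0,-1],[0,0,-0.15,0,0,0,-1],[0,0,-0.15,0,0,0,-1]]]'; python3 m.py
```

```text
turned 0.961 tz 0.257 F [-1.2  2.7  8.9] pos [ 0.589  -0.0498  0.1179] t 14.75
turned 0.991 tz 0.284 F [-1.5  1.9  7. ] pos [ 0.589  -0.0498  0.1179] t 14.85
clock: 15.45
position: [0.5889, -0.0501, 0.1172]
ee_rot: [0.597, 0.802, -0.0, -0.001]
ft_force: [-0.0, 0.2, -0.3]
grip_width: 0.998
grasp_force: 0.0
clock: 16.05
position: [0.5905, -0.0499, 0.2709]
ee_rot: [0.597, 0.802, 0.001, 0.002]
ft_force: [0.2, -0.2, 0.1]
grip_width: 1.003
grasp_force: 0.0
turned 0.99 tz -0.013 F [ 0.2 -0.2  0.1] pos [ 0.5905 -0.0499  0.2709] t 16.05
```

```bash
python3 - <<'E'
from h import *
a=imaging.camera("top")[140:250,290:410];b=imaging.camera("scene")[140:250,240:360]
cv2.imwrite('pics/both4.png',cv2.resize(np.hstack([a,b]),None,fx=3.3,fy=3.3,interpolation=cv2.INTER_CUBIC))
E
```

```text
(no output)
```

View pics/both4.png

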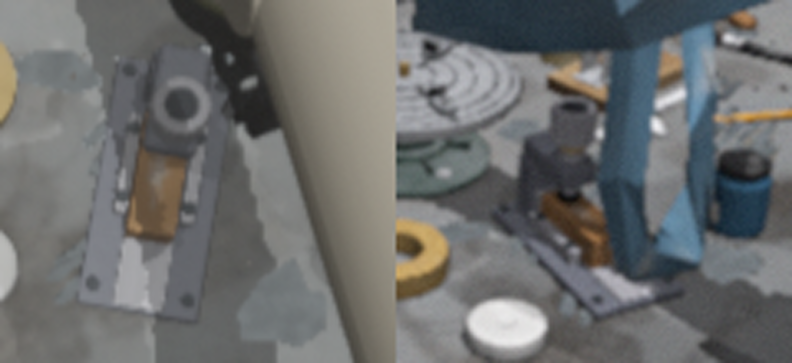

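The block's outer end is still at crop (150,238), i.e. home. The foot is down on it, tape, puck and jar are unmoved, and the gripper is clear.

```bash
python3 -c "
from workcell import order
print(order.hand_in())"
```

```text
the job is handed in; nothing more can be done
None
```

The block is home against the stop, with a peak push of about 14 N. I stopped the knob at 0.99 rad with the clutch slipping, an estimated 0.19 rad short of dragging the ring (not seen directly). The knob is released, tape, puck and jar look unmoved, and the job was handed in after about 16 s; no verdict was returned.

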